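Free the sifter's belt tensioner and hold it back for a new belt

ROBOT

A 7-joint arm with a two-finger parallel gripper is mounted at the origin on the work surface. World frame = base frame: x ahead of the robot, y to its left, z up, the work surface at z = 0. Lengths are in m, angles in rad, forces in N, time in s.
With the tool pointing down it reaches from about 0.35 to 0.9 m from the base axis. Payload 8.1 kg.
Tool frame: the origin (TCP) lies midway between the tips of the shut fingers; the grasp point (between the pads) lies 19 mm behind it; z points along the fingers, y is the direction in which the jaws open and shut (so a half turn about z gives the same grasp; the last joint's range is limited). The gripper opens to 92 mm and grips with 3 to 60 N. Pads are 19 mm wide; open, the fingers measure 130 mm over their backs; the gripper's body (75 mm by 190 mm) begins 47 mm behind the grasp point.
Start: joints at [-1.407, 0.434, 0.025, 1.573, -0.012, 1.134, -0.075], TCP at [0.165, 0.603, 0.227] pointing down, gripper open.
Joint ranges: [-2.62, 2.62], [-0.44, 2.09], [-1.27, 1.32], [0.08, 2.57], [-1.32, 4.46], [0.12, 2], [-2.74, 2.74]. Speed limits (rad/s): [2.22, 2.22, 3.01, 3.01, 3.14, 3.14, 3.14].

INTERFACE

Orientations are given as a rotation vector (axis times angle).
In Python, from cell import arm gives the robot as it stands. The module is installed in compiled form; this text tells all that it offers.
- The arm moves only by the tool jog_arm, never from a script. Its argument "increments" is a list of rows, each an object with "slide": the shift along the tool's x, y, z in mm, a list of three; "roll": the turn about the tool's z in rad; "gripper": the opening, from 0 (shut) to 1 (fully open). In form: [{"slide": [x, y, z], "roll": roll, "gripper": gripper}, ...]. A call has exactly 10 rows; each row is the pose to reach, as a shift and turn from the pose commanded when the call began, along the tool's axes at that moment; what a row does not reach only later rows make up. A row lasts 1/12 s, in which the tool goes at most 41.7 mm and 7.16 degrees, less where a joint would pass 70% of its speed; a pose out of reach is approached as far as the arm can. A call with a gripper value outside its range is refused whole. The fingers move at their own pace and stop on an object; "newtons" is the grip in N (left out, the last holds). Time passes only in rows, so rows that repeat a pose let the fingers close, or fill a call up. It gives the time, the measured TCP pose, the force and the opening at its end, in the units of the state.
- arm.observe(): the state, without advancing time (a new reading comes with each control period).
- arm.get_image(name): name is "scene" or "side" or "wrist"; returns a dict with "frame" (420x560x3 uint8, blue, green, red), "depth" (420x560 float32, m along the optical axis (not along the pixel's ray), 0 where there is no reading), "intrinsics" (3x3 intrinsics, pixels), "dist_coeffs" ([k1, k2, p1, p2, k3] as OpenCV has them; the pictures are not rectified), "R" (3x3) and "t" (3): a world point X has camera coordinates R X + t; the wrist camera has in their place "hand_eye" (4x4, takes a point from camera to tool coordinates, whose origin is the TCP and whose axes are the flange's). Camera axes: x right, y down, z forward; pixel columns grow to the right and rows downward; lengths in m; the calibration is good to about 2 mm. A picture is of the moment at which its call begins: read the wrist's pose just before it.
- arm.sign_off(): hands the job in, once; it reports no verdict.
The state is a dict: "clock": time; "joints": joint angles; "dq": joint speeds; "joint_efforts": joint torques, N m; "position": TCP position; "ee_rot": TCP orientation; "force": force on the tool from outside, world axes, zero at the start; "ft_torque": the same for the moment, N m; "width": opening from 0.0 (shut) to 1.0 (fully open).
Only numpy, scipy, OpenCV 4.12 (cv2) and the standard library are available. Lean on these libraries where they do the work, as an engineer would, in place of code of your own. Each camera call takes 0.05 s, during which the arm holds its last target.

TASK

The sifter's belt is off and a new one must go on. Take the wooden mallet and knock the drive's lock pin fully down with it (do not press the pin with the gripper), then put the mallet back down on the bench beside the drive and let go of it. Then swing the sprung tensioner arm back past its ratchet click as far as its stop and keep holding it there with the gripper: the job finishes while you are holding it, and the jar, tub and bowl stay where they are.

Things in the scene. Friction and masses are not known exactly. Their poses are not given: they have to be found in the camera images.
- drive: The sifter's belt drive, fixed on the bench: a grey plate 250 (x) x 300 (y) x 16 mm high; origin at the centre of its underside, z up. A motor block with a small pulley and a bearing with a larger pulley stand along its +x side, the tensioner arm lies in its -x half. All on it but the roller (101 mm) and the lock pin is under 80 mm above the bench.
- pivot (a point): The vertical hinge axis of the tensioner arm, a point 77 mm above the bench (above the hub). In the drive's frame at x -20, y -60 mm.
- tension_arm: The steel tensioner arm, a flat bar 22 mm wide lying 40 to 52 mm above the bench; origin on the hinge axis at bench height, x along the arm towards the roller and the tooth, z up. The roller stands on it 105 mm from the hinge axis; the bar ends at 153 mm with a small ratchet tooth below it. A short tail (45 mm) points the other way, to the lock pin.
- roller (a point): Centre of the upright black idler roller on the arm: 28 mm in diameter, from 52 to 98 mm above the bench (this point is at 77 mm; a small bolt end tops it at 101 mm), free all round for pushing or gripping from above. It does not spin.
- tensioner (a joint): Angle of the arm in rad: 0 at rest, growing clockwise seen from above (roller towards the drive's +x side), stop at 0.75. A spring drives it back to 0: 6 N at the roller at rest, 10 N at the stop, 2 to 4 N more while the tooth rides over the pawl (0.35 to 0.52). It clicks at 0.52; let go, it falls back onto the pawl at 0.52, which is not far enough. With the lock pin up it is blocked at about 0.1.
- pawl (a joint): The brass pawl slider beyond the arm's end: 0 in its rest position, pushed outwards up to 0.012 m by the passing tooth, then springing back behind it.
- lock_pin (a joint): How far the lock pin has been driven down, in m: 0 standing, 0.018 fully home. It takes 11 N to start and 14 N at the end and stays where it is left.
- pin_stem: The upright steel lock pin at the tail end of the arm: a head 22 mm in diameter on a thin neck above a 36 mm shoulder; origin on its axis, at bench height when standing, z up.
- pin_top (a point): Centre of the top face of the lock pin's head: 95 mm above the bench with the pin up, 77 mm when fully home. Nothing else within 45 mm of the axis is higher than 77 mm.
- mallet_head (a point): Centre of the mallet's wooden head, a block 44 x 44 mm and 90 mm long along z, striking faces at z +45 and -45 mm. It stands on one face, z up, this point 45 mm above the bench. The round handle, 22 mm thick, leaves mid-head towards -y and ends 180 mm from this point. 0.24 to 0.42 kg, mostly in the head, which can be gripped from above across x.
- mallet: The whole mallet; origin at the centre of the striking face it stands on, axes as for its head.
- jar: Clear jar with a white lid, 68 mm wide, 95 mm high; origin under its centre. Leave it alone.
- tub: Clear open tub 130 x 170 x 70 mm; origin under its centre. Leave it alone.
- bowl: Green bowl 90 mm wide, 50 mm high; origin under its centre. Leave it alone.
Not all that is in view belongs to the job. There is more than one size of the mallet; the job needs the largest.

How it is judged:
On the way, in this order (a step that is already met when the one before it is completed fails the run):
1. the lock pin is fully down (value of joint lock_pin above 0.0155 m), for 0.1 s.
2. the mallet rests on the bench, released, clear of the drive (height (world z) of mallet_head below 0.055 m and contact force between mallet and the fingers below 0.2 N and contact force between mallet and drive below 0.2 N and contact force between mallet and tub below 0.2 N and contact force between mallet and bowl below 0.2 N and linear speed of mallet below 0.03 m/s), for 0.2 s.
3. the tensioner arm is past its ratchet click (value of joint tensioner above 0.55 rad), for 0.1 s.
At the end, for the whole second after the job is handed in: The arm is held by the gripper (more than 2 N) at 0.66 rad or more, near its stop at 0.75 and well past the pawl's catch at 0.52; the lock pin is driven at least 15.5 of its 18 mm; the mallet rests on the bench, released and not touching the drive, tub or bowl, its head's centre under 55 mm high (all of step 2 and value of joint tensioner above 0.66 rad and contact force between any of the fingers, the arm and tension_arm above 2 N and value of joint lock_pin above 0.0155 m); the arm keeps its last pose, push and grip.
It fails at once if the gripper presses on the lock pin (contact force between any of the fingers, the arm and pin_stem above 2 N).
It fails at once if the jar, tub or bowl is shifted (distance of any of jar, tub, bowl from where it was at the start of the episode above 0.03 m).
It also fails if it takes over 51 s, if anything falls off the work surface, if the arm or the gripper's body presses on something with over 40 N, if the wrist force passes 120 N, or if a joint passes its speed limit or range.

## Working session

There is one attempt and no reset: what is moved stays moved. The work goes in short steps, Python scripts to look and compute and a tool call to move; the robot and the scene stay as the last step left them, time stands still between calls to the robot, and variables do not carry over. Pictures are saved under pics/ and viewed, and the job is handed in when it is done.

Besides the shell and the picture viewer there is one more tool, called as a command line: name --argument value ..., lists and objects as JSON in quotes. jog_arm: Moves the arm, as the interface text tells. Its arguments: {"type":"object","properties":{"increments":{"type":"array"},"newtons":{"type":"number"}},"required":["increments"]}

```bash
mkdir -p pics
cat > h.py <<'E'
import numpy as np,cv2
from cell import arm
from scipy.spatial.transform import Rotation as Ro
def snap(n,f):
    s=arm.observe(); im=arm.get_image(n); cv2.imwrite(f'pics/{f}.png',im['frame'])
    im['pos']=np.array(s['position']); im['rot']=Ro.from_rotvec(s['ee_rot']).as_matrix()
    np.save(f'pics/{f}.npy',im,allow_pickle=True); return im
def load(f): return np.load(f'pics/{f}.npy',allow_pickle=True).item()
def ext(im):
    if 'R' in im: 
        R=np.array(im['R']);t=np.array(im['t']).ravel(); return R.T,-R.T@t
    H=np.array(im['hand_eye']); return im['rot']@H[:3,:3], im['rot']@H[:3,3]+im['pos']
def ray(im,u,v):
    p=cv2.undistortPoints(np.array([[[u,v]]],float),np.array(im['intrinsics']),np.array(im['dist_coeffs']))[0,0]
    return np.array([p[0],p[1],1.])
def px(im,u,v,z=None):
    A,c=ext(im); d=A@ray(im,u,v)
    if z is None: return c+d*im['depth'][int(round(v)),int(round(u))]
    return c+d*(z-c[2])/d[2]
def proj(im,X):
    A,c=ext(im); p=A.T@(np.array(X)-c)
    return cv2.projectPoints(p.reshape(1,1,3),np.zeros(3),np.zeros(3),np.array(im['intrinsics']),np.array(im['dist_coeffs']))[0].ravel()
E
python3 - <<'E'
from h import *
s=arm.observe(); print(s)
for n in ['scene','side','wrist']: snap(n,n+'0')
E
```

```text
{'clock': 0.0, 'joints': array([-1.40663141,  0.43522588,  0.02497303,  1.57408475, -0.01161059,
        1.1340319 , -0.07509493]), 'dq': array([-5.92995215e-04,  7.97087201e-04, -6.28291188e-04, -1.06098117e-04,
       -4.02862932e-04,  8.52375415e-05,  3.11340734e-04]), 'joint_efforts': array([-6.75218780e-04, -6.67831492e+01,  9.84431393e-01, -3.14470804e+01,
       -6.07314846e-02,  4.26776439e-02,  1.82213312e-04]), 'position': array([0.16467323, 0.60237801, 0.22594796]), 'ee_rot': array([-4.17889074e-01, -3.11359530e+00,  2.51769769e-03]), 'force': array([ 0.58015411, -0.04773025, -0.30872944]), 'ft_torque': array([ 0.03659473,  0.02752086, -0.03137385]), 'width': 0.9987932152787986}
```

View pics/scene0.png

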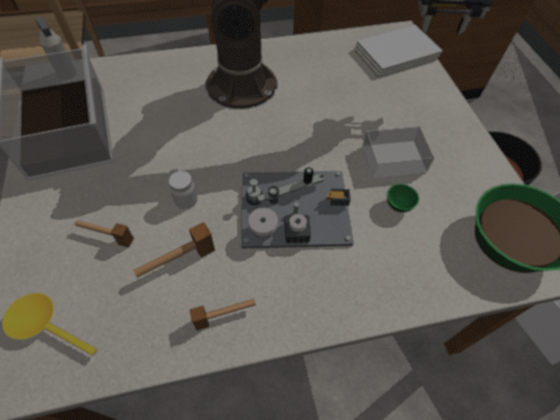

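View pics/side0.png

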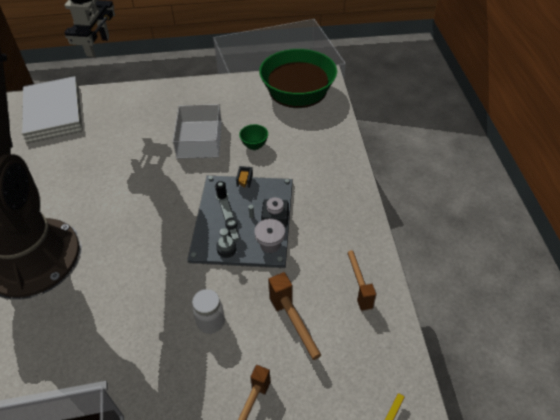

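View pics/wrist0.png

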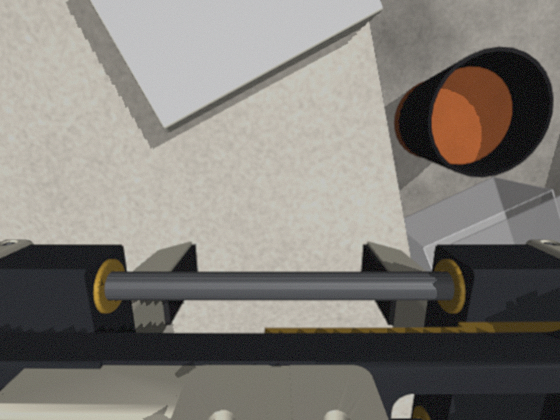

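Run:
```python
from h import *
a=load('scene0')['frame']
cv2.imwrite('pics/c1.png',cv2.resize(a[160:260,220:370],None,fx=5,fy=5,interpolation=2))
cv2.imwrite('pics/c2.png',cv2.resize(a[160:340,60:270],None,fx=3.3,fy=3.3,interpolation=2))
b=load('side0')['frame']
cv2.imwrite('pics/c3.png',cv2.resize(b[160:280,180:310],None,fx=5,fy=5,interpolation=2))
```

```text
(no output)
```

View pics/c1.png

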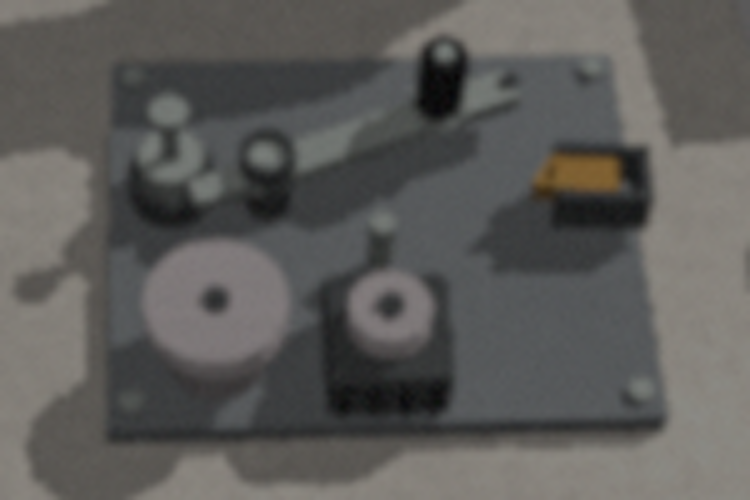

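View pics/c2.png

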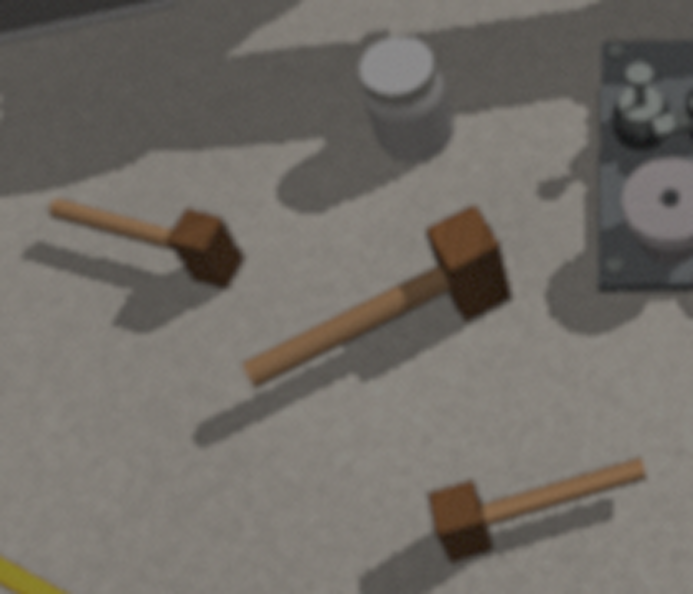

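View pics/c3.png

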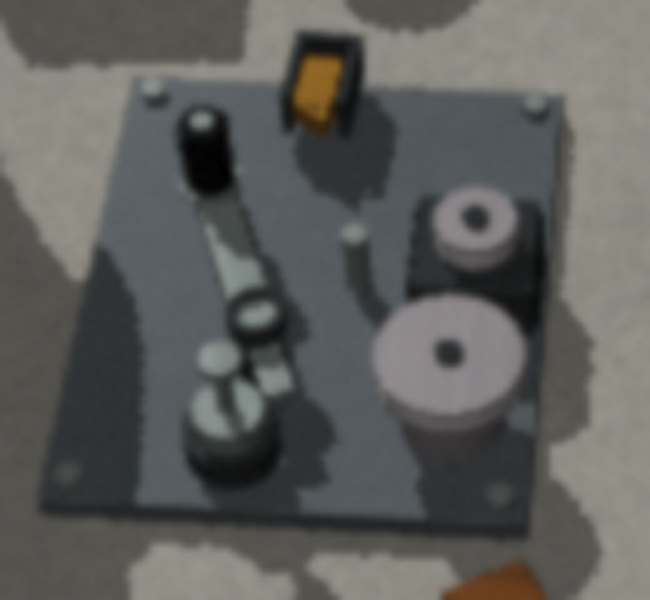

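Run:
```python
from h import *
np.set_printoptions(precision=4,suppress=True)
S=load('scene0');D=load('side0')
s=lambda u,v,z:px(S,220+u/5,160+v/5,z)
d=lambda u,v,z:px(D,180+u/5,160+v/5,z)
m=lambda u,v,z:px(S,60+u/3.3,160+v/3.3,z)
for n,p in dict(TL=(113,60),TR=(605,57),BR=(662,418),BL=(108,430)).items(): print(n,s(*p,.016))
for n,p in dict(d1=(137,78),d2=(563,95),d3=(527,525),d4=(40,510)).items(): print(n,d(*p,.016))
print('roller',s(443,47,.101),d(202,118,.101))
print('pin',s(169,108,.095),d(218,356,.095))
print('hub',s(268,152,.077),d(258,312,.077))
for p in [(428,232),(475,207),(497,245),(446,270)]: print('mal',m(*p,.09))
print('malc',m(462,239,.09),'handle end', m(252,370,.045), 'neck',m(405,293,.045))
# side mallet: top face
print('sideM',px(D,280,284,.09), px(D,317,352,.045))
print('jar',m(397,66,.095),'bowl',px(S,403,198,.05),'tub',[px(S,u,v,.07) for u,v in [(362,135),(422,130),(430,158)]])
print(ext(S)[1],ext(D)[1],arm.get_image('wrist')['hand_eye'])
```

```text
TL [ 0.4115 -0.0643  0.016 ]
TR [0.4686 0.2243 0.016 ]
BR [0.7109 0.1799 0.016 ]
BL [ 0.6575 -0.1092  0.016 ]
d1 [0.4673 0.2223 0.016 ]
d2 [0.7103 0.1785 0.016 ]
d3 [ 0.6564 -0.1143  0.016 ]
d4 [ 0.4138 -0.0768  0.016 ]
roller [0.5079 0.1061 0.101 ] [0.5101 0.1039 0.101 ]
pin [ 0.5142 -0.0471  0.095 ] [ 0.5124 -0.0517  0.095 ]
hub [0.5407 0.0017 0.077 ] [ 0.5322 -0.0114  0.077 ]
mal [ 0.628 -0.23   0.09 ]
mal [ 0.6132 -0.193   0.09  ]
mal [ 0.6499 -0.181   0.09  ]
mal [ 0.6634 -0.2203  0.09  ]
malc [ 0.6393 -0.2058  0.09  ] handle end [ 0.6917 -0.3725  0.045 ] neck [ 0.6506 -0.2572  0.045 ]
sideM [ 0.6334 -0.215   0.09  ] [ 0.6965 -0.3667  0.045 ]
jar [ 0.4694 -0.2384  0.095 ] bowl [0.6193 0.3503 0.05  ] tub [array([0.3872, 0.3072, 0.07  ]), array([0.4046, 0.4929, 0.07  ]), array([0.514, 0.47 , 0.07 ])]
[ 1.1668 -0.142   0.9449] [ 0.5828 -0.8496  1.0915] [[ 0.0004 -0.966  -0.2585  0.0703]
 [ 1.      0.0003  0.0003 -0.0006]
 [-0.0002 -0.2585  0.966  -0.158 ]
 [ 0.      0.      0.      1.    ]]
```

```bash
cat >> h.py <<'E'
def togo(P,ydir=None):
    s=arm.observe(); R=Ro.from_rotvec(s['ee_rot']).as_matrix(); 
    print('clock',s['clock'],'pos',np.round(s['position'],4),'F',np.round(s['force'],2),'w',round(s['width'],3))
    print('toolx',R[:,0].round(3),'tooly',R[:,1].round(3),'z',R[:,2].round(4),'q',np.round(s['joints'],2))
    if P is not None: print('slide mm',np.round(R.T@(np.array(P)-s['position'])*1000,1))
    if ydir is not None:
        for y in (ydir,[-ydir[0],-ydir[1]]):
            v=R.T@np.array([y[0],y[1],0]); print('roll',round(np.arctan2(-v[0],v[1]),3))
E
python3 - <<'E'
from h import *
togo([.64,-.21,.2],[np.cos(.33),np.sin(.33)])
E
```

```text
clock 0.2 pos [0.1648 0.6026 0.2263] F [ 0.62 -0.14 -0.29] w 0.997
toolx [-0.965  0.264 -0.   ] tooly [ 0.264  0.965 -0.001] z [-1.e-04 -9.e-04 -1.e+00] q [-1.41  0.43  0.02  1.57 -0.01  1.13 -0.08]
slide mm [-672.7 -658.5   26.9]
roll 0.974
roll -2.168
```

jog_arm --increments '[{"slide": [-29, -28, 0], "roll": 0.1, "gripper": 1}, {"slide": [-58, -56, 0], "roll": 0.2, "gripper": 1}, {"slide": [-87, -84, 0], "roll": 0.3, "gripper": 1}, {"slide": [-116, -112, 0], "roll": 0.4, "gripper": 1}, {"slide": [-145, -140, 0], "roll": 0.5, "gripper": 1}, {"slide": [-174, -168, 0], "roll": 0.6, "gripper": 1}, {"slide": [-203, -196, 0], "roll": 0.7, "gripper": 1}, {"slide": [-232, -224, 0], "roll": 0.8, "gripper": 1}, {"slide": [-261, -252, 0], "roll": 0.9, "gripper": 1}, {"slide": [-290, -280, 0], "roll": 0.974, "gripper": 1}]'

```text
clock: 1.03
position: [0.3712, 0.2545, 0.2269]
ee_rot: [-1.833, -2.551, -0.001]
force: [0.1, -0.5, 0.0]
width: 1.0
```

Run:
```python
from h import *
togo([.65,-.215,.22],[np.cos(.33),np.sin(.33)])
snap('wrist','w1')
```

```text
clock 1.0333 pos [0.3712 0.2545 0.2269] F [ 0.05 -0.48  0.  ] w 1.0
toolx [-0.319  0.948  0.   ] tooly [0.948 0.319 0.   ] z [ 2.e-04  6.e-04 -1.e+00] q [-1.04  0.14  0.36  2.   -0.06  1.01 -0.32]
slide mm [-533.9  114.4    6.7]
roll -0.005
roll 3.136
```

View pics/w1.png

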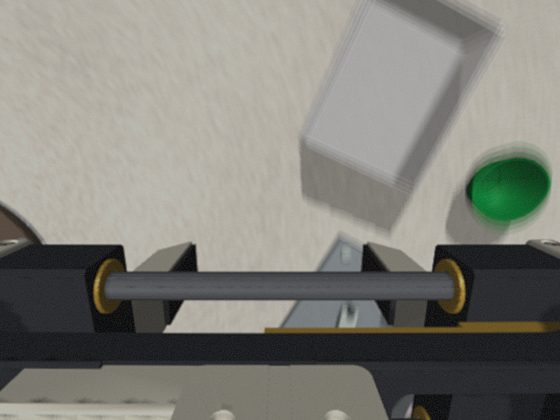

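jog_arm --increments '[{"slide": [-41, 4, 0], "roll": 0, "gripper": 1}, {"slide": [-82, 8, 0], "roll": 0, "gripper": 1}, {"slide": [-123, 12, 0], "roll": 0, "gripper": 1}, {"slide": [-164, 16, 0], "roll": 0, "gripper": 1}, {"slide": [-205, 20, 0], "roll": 0, "gripper": 1}, {"slide": [-246, 24, 0], "roll": 0, "gripper": 1}, {"slide": [-287, 28, 0], "roll": 0, "gripper": 1}, {"slide": [-328, 32, 0], "roll": 0, "gripper": 1}, {"slide": [-369, 36, 0], "roll": 0, "gripper": 1}, {"slide": [-410, 40, 0], "roll": 0, "gripper": 1}]'

```text
clock: 1.92
position: [0.5419, -0.1201, 0.2267]
ee_rot: [-1.825, -2.557, -0.001]
force: [0.7, 0.5, 0.6]
width: 1.003
```

Run:
```python
from h import *
togo([.65,-.215,.22],[np.cos(.33),np.sin(.33)])
snap('wrist','w2'); print(arm.observe()['dq'])
```

```text
clock 1.9167 pos [ 0.5419 -0.1201  0.2267] F [0.66 0.47 0.57] w 1.003
toolx [-0.325  0.946  0.   ] tooly [0.946 0.325 0.   ] z [ 1.e-04  3.e-04 -1.e+00] q [-0.33  0.35  0.61  1.78 -0.23  1.08  0.69]
slide mm [-124.8   71.4    6.7]
roll 0.001
roll -3.141
[-0.06986974 -0.06732047  0.00654899  0.08921509  0.06682858 -0.01667326
 -0.18814448]
```

View pics/w2.png

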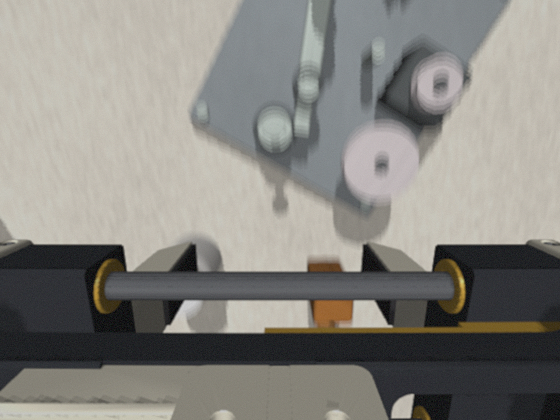

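Run:
```python
from h import *
im=snap('wrist','w3'); togo(None)
cv2.imwrite('pics/c4.png',cv2.resize(im['frame'][0:340,180:520],(782,782//1*340//340),interpolation=2)[:590])
```

```text
clock 2.0167 pos [ 0.5425 -0.1262  0.227 ] F [-0.   -0.62 -0.01] w 1.0
toolx [-0.316  0.949 -0.005] tooly [0.949 0.316 0.   ] z [ 0.0015 -0.0045 -1.    ] q [-0.33  0.35  0.62  1.78 -0.23  1.08  0.69]
```

View pics/c4.png

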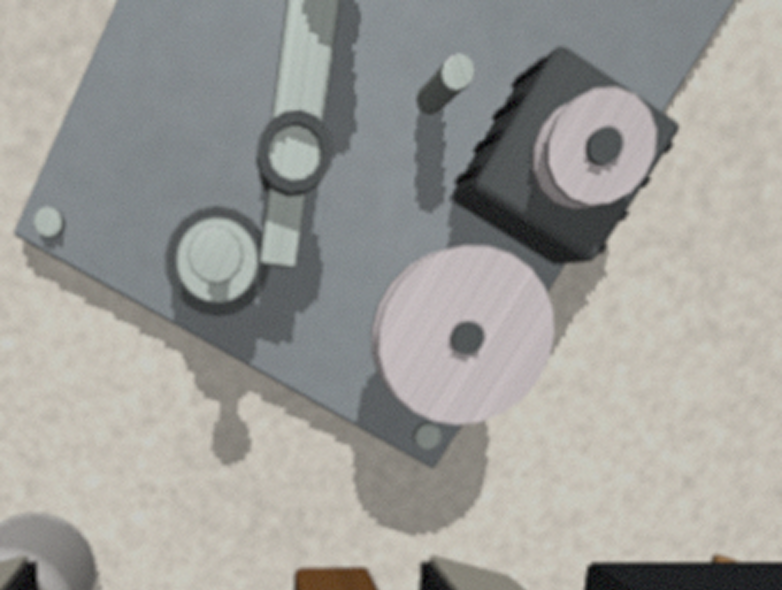

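View pics/w3.png

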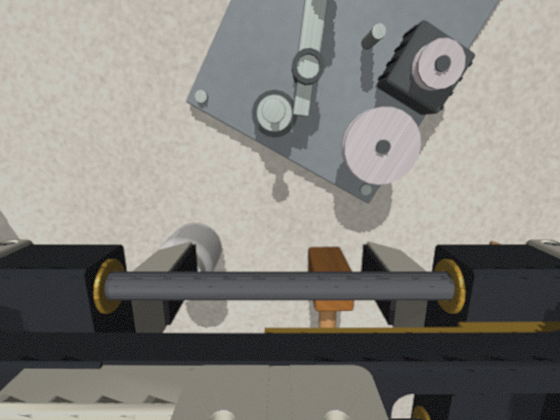

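Run:
```python
from h import *
np.set_printoptions(precision=4,suppress=True)
W=load('w3')
print('pin',px(W,273.5,108.7,.095), 'depth',px(W,273.5,108.7))
print('hub',px(W,180+295/2.3,152/2.3,.07),px(W,308,66.5))
print('c',px(W,180+17/2.3,235/2.3,.016),px(W,180+435/2.3,465/2.3,.016))
M=[px(W,*p,.09) for p in [(309,247),(337,247),(353,309),(315,309)]]; print(M)
print(px(W,330,260),px(W,333,300))
```

```text
pin [ 0.5103 -0.0477  0.095 ] depth [ 0.5102 -0.0476  0.0929]
hub [0.5286 0.0005 0.07  ] [0.5287 0.002  0.0605]
c [ 0.4122 -0.0679  0.016 ] [ 0.6546 -0.1103  0.016 ]
[array([ 0.5873, -0.1644,  0.09  ]), array([ 0.6148, -0.1553,  0.09  ]), array([ 0.6581, -0.2176,  0.09  ]), array([ 0.6185, -0.2307,  0.09  ])]
[ 0.6259 -0.1859  0.0496] [ 0.6332 -0.2141  0.09  ]
```

jog_arm --increments '[{"slide": [-30, 17, 5], "roll": 0, "gripper": 1}, {"slide": [-60, 34, 20], "roll": 0, "gripper": 1}, {"slide": [-90, 51, 35], "roll": 0, "gripper": 1}, {"slide": [-109, 63, 55], "roll": 0, "gripper": 1}, {"slide": [-109, 63, 85], "roll": 0, "gripper": 1}, {"slide": [-109, 63, 115], "roll": 0, "gripper": 1}, {"slide": [-109, 63, 145], "roll": 0, "gripper": 1}, {"slide": [-109, 63, 165], "roll": 0, "gripper": 1}, {"slide": [-109, 63, 181], "roll": 0, "gripper": 1}, {"slide": [-109, 63, 181], "roll": 0, "gripper": 1}]'

```text
clock: 2.85
position: [0.6341, -0.1995, 0.0418]
ee_rot: [-1.822, -2.552, 0.003]
force: [0.7, -0.4, -0.4]
width: 1.0
```

Run:
```python
from h import *
togo([.637,-.21,.046]); im=snap('wrist','w4')
S=snap('scene','s4'); cv2.imwrite('pics/c5.png',cv2.resize(S['frame'][160:310,100:300],None,fx=3.5,fy=3.5,interpolation=2))
```

```text
clock 2.85 pos [ 0.6341 -0.1995  0.0418] F [ 0.71 -0.37 -0.37] w 1.0
toolx [-0.325  0.946  0.004] tooly [ 0.946  0.325 -0.005] z [-0.006  0.002 -1.   ] q [-0.09  0.73  0.5   1.67 -0.43  0.86  0.92]
slide mm [-10.9  -0.6  -4.3]
```

View pics/w4.png

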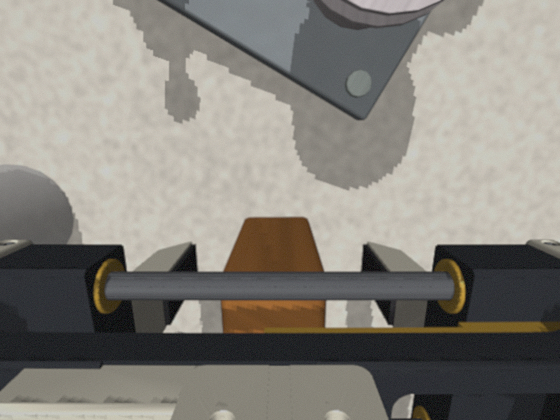

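View pics/c5.png

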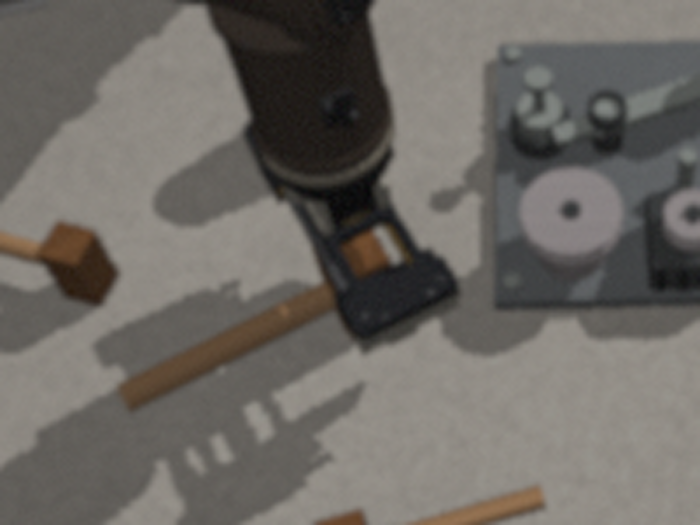

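Run:
```python
from h import *
np.set_printoptions(precision=4,suppress=True)
W=load('w4'); togo(None)
for v in [225,250,265,305,310,315,320,325]:
    P=px(W,275,v); print(v,P, W['rot'].T@(P-W['pos'])*1000)
for u in [228,320]: P=px(W,u,310,.09); print(W['rot'].T@(P-W['pos'])*1000)
```

```text
clock 2.95 pos [ 0.6361 -0.2008  0.0455] F [0.38 0.16 1.25] w 1.001
toolx [-0.324  0.946  0.001] tooly [ 0.946  0.324 -0.001] z [-0.0011  0.0004 -1.    ] q [-0.09  0.73  0.5   1.67 -0.43  0.86  0.92]
225 [ 0.6257 -0.1862  0.0253] [15.2488 -3.4554 16.5685]
250 [ 0.6266 -0.1867  0.0635] [ 14.6314  -2.981  -21.6618]
265 [ 0.6267 -0.186   0.0819] [ 15.3102  -2.7498 -40.0667]
305 [ 0.6313 -0.1992  0.0899] [  1.3857  -2.6924 -48.0759]
310 [ 0.632  -0.201   0.0905] [ -0.5223  -2.6906 -48.6847]
315 [ 0.6328 -0.2035  0.0899] [ -3.1813  -2.7053 -48.1537]
320 [ 0.6337 -0.206   0.0895] [ -5.7926  -2.7182 -47.7595]
325 [ 0.6345 -0.2083  0.0893] [ -8.3111  -2.7285 -47.555 ]
[ -0.9003 -21.8415 -48.1241]
[ -0.7635  15.5986 -48.3113]
```

jog_arm --increments '[{"slide": [-5, -2, 0], "roll": 0, "gripper": 1}, {"slide": [-10, -2, 0], "roll": 0, "gripper": 1}, {"slide": [-10, -2, 0], "roll": 0, "gripper": 0}, {"slide": [-10, -2, 0], "roll": 0, "gripper": 0}, {"slide": [-10, -2, 0], "roll": 0, "gripper": 0}, {"slide": [-10, -2, 0], "roll": 0, "gripper": 0}, {"slide": [-10, -2, 0], "roll": 0, "gripper": 0}, {"slide": [-10, -2, 0], "roll": 0, "gripper": 0}, {"slide": [-10, -2, 0], "roll": 0, "gripper": 0}, {"slide": [-10, -2, 0], "roll": 0, "gripper": 0}]' --newtons 60

```text
clock: 3.78
position: [0.6373, -0.2114, 0.0457]
ee_rot: [-1.826, -2.556, 0.0]
force: [-0.7, 0.2, -0.1]
width: 0.475
```

jog_arm --increments '[{"slide": [0, 0, -20], "roll": 0, "gripper": 0}, {"slide": [0, 0, -50], "roll": 0, "gripper": 0}, {"slide": [0, 0, -80], "roll": 0, "gripper": 0}, {"slide": [0, 0, -110], "roll": 0, "gripper": 0}, {"slide": [20, -7, -130], "roll": 0, "gripper": 0}, {"slide": [55, -19, -130], "roll": 0, "gripper": 0}, {"slide": [90, -31, -130], "roll": 0, "gripper": 0}, {"slide": [125, -43, -130], "roll": 0, "gripper": 0}, {"slide": [160, -55, -130], "roll": 0, "gripper": 0}, {"slide": [191, -67, -130], "roll": 0, "gripper": 0}]'

```text
clock: 4.62
position: [0.5103, -0.0504, 0.1751]
ee_rot: [-1.824, -2.555, 0.0]
force: [1.1, 0.4, -4.1]
width: 0.477
```

Run:
```python
from h import *
snap('wrist','t');togo([.512,-.052,.176])
snap('wrist','w5');S=snap('scene','s5');D=snap('side','d5')
togo([.512,-.052,.176])
a=cv2.resize(S['frame'][130:270,180:320],(400,400),interpolation=2);b=cv2.resize(D['frame'][150:290,170:310],(400,400),interpolation=2)
cv2.imwrite('pics/c6.png',np.hstack([a,b]))
```

```text
clock 4.6667 pos [ 0.5058 -0.045   0.1741] F [-8.03  5.56 -7.15] w 0.476
toolx [-0.329  0.944  0.007] tooly [ 0.944  0.329 -0.005] z [-0.0071  0.0049 -1.    ] q [-0.48  0.33  0.61  1.95 -0.24  0.93  0.58]
slide mm [-8.7  3.5 -2. ]
clock 4.8167 pos [ 0.5118 -0.0514  0.1757] F [ 0.68 -1.43 -3.76] w 0.477
toolx [-0.326  0.945  0.001] tooly [ 0.945  0.326 -0.   ] z [-3.e-04  7.e-04 -1.e+00] q [-0.47  0.34  0.61  1.94 -0.24  0.93  0.59]
slide mm [-0.6 -0.  -0.3]
```

View pics/c6.png

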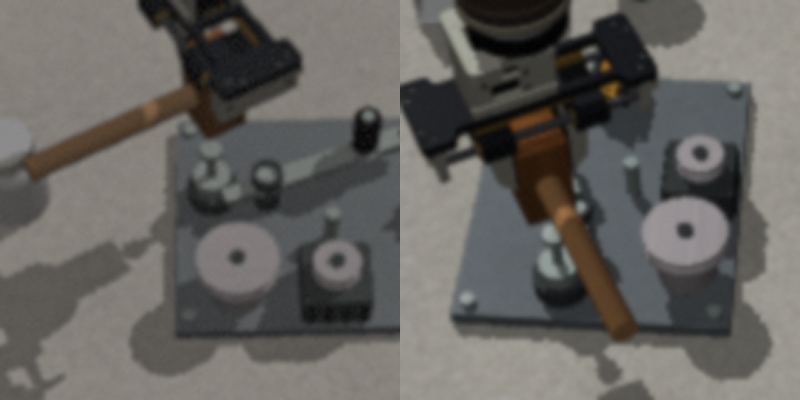

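View pics/w5.png

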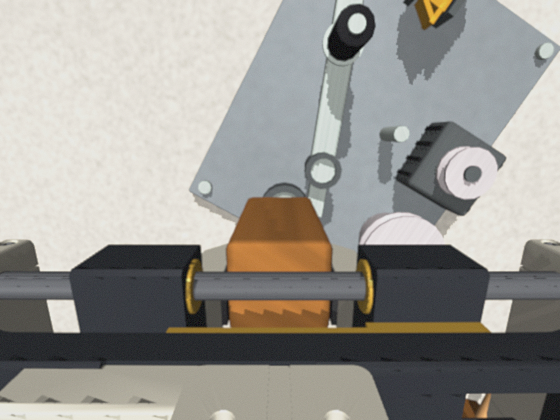

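jog_arm --increments '[{"slide": [0, 0, 20], "roll": 0, "gripper": 0}, {"slide": [0, 0, 30], "roll": 0, "gripper": 0}, {"slide": [0, 0, 36], "roll": 0, "gripper": 0}, {"slide": [0, 0, 39], "roll": 0, "gripper": 0}, {"slide": [0, 0, 42], "roll": 0, "gripper": 0}, {"slide": [0, 0, 45], "roll": 0, "gripper": 0}, {"slide": [0, 0, 48], "roll": 0, "gripper": 0}, {"slide": [0, 0, 51], "roll": 0, "gripper": 0}, {"slide": [0, 0, 53], "roll": 0, "gripper": 0}, {"slide": [0, 0, 53], "roll": 0, "gripper": 0}]'

```text
clock: 5.65
position: [0.5121, -0.0534, 0.123]
ee_rot: [-1.828, -2.554, 0.001]
force: [-1.9, -0.1, -0.2]
width: 0.474
```

Run:
```python
from h import *
togo([.512,-.052,.123])
snap('wrist','w6');S=snap('scene','s6');D=snap('side','d6')
togo(None)
a=cv2.resize(S['frame'][130:270,180:320],(400,400),interpolation=2);b=cv2.resize(D['frame'][150:290,170:310],(400,400),interpolation=2)
cv2.imwrite('pics/c7.png',np.hstack([a,b]))
```

```text
clock 5.65 pos [ 0.5121 -0.0534  0.123 ] F [-1.86 -0.15 -0.17] w 0.474
toolx [-0.323  0.946  0.   ] tooly [ 0.946  0.323 -0.001] z [-9.e-04 -1.e-04 -1.e+00] q [-0.43  0.41  0.57  2.   -0.3   0.82  0.64]
slide mm [ 1.3  0.3 -0. ]
clock 5.8 pos [ 0.5126 -0.0531  0.123 ] F [-1.84 -0.64  1.27] w 0.476
toolx [-0.323  0.946 -0.   ] tooly [0.946 0.323 0.   ] z [ 2.e-04 -3.e-04 -1.e+00] q [-0.43  0.41  0.57  2.   -0.3   0.82  0.64]
```

View pics/c7.png

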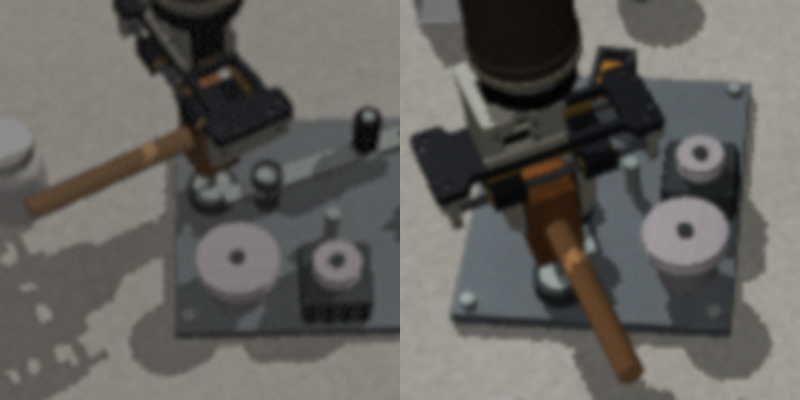

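jog_arm --increments '[{"slide": [0, 0, 1], "roll": 0, "gripper": 0}, {"slide": [0, 0, 2], "roll": 0, "gripper": 0}, {"slide": [0, 0, 3], "roll": 0, "gripper": 0}, {"slide": [0, 0, 4], "roll": 0, "gripper": 0}, {"slide": [0, 0, 4], "roll": 0, "gripper": 0}, {"slide": [0, 0, 4], "roll": 0, "gripper": 0}, {"slide": [0, 0, 4], "roll": 0, "gripper": 0}, {"slide": [0, 0, 4], "roll": 0, "gripper": 0}, {"slide": [0, 0, 4], "roll": 0, "gripper": 0}, {"slide": [0, 0, 4], "roll": 0, "gripper": 0}]'

```text
clock: 6.63
position: [0.5131, -0.0534, 0.122]
ee_rot: [1.827, 2.554, 0.004]
force: [-15.3, -0.7, 46.8]
width: 0.477
```

jog_arm --increments '[{"slide": [0, 0, -10], "roll": 0, "gripper": 0}, {"slide": [0, 0, -30], "roll": 0, "gripper": 0}, {"slide": [0, 0, -52], "roll": 0, "gripper": 0}, {"slide": [-20, 7, -58], "roll": 0, "gripper": 0}, {"slide": [-50, 18, -58], "roll": 0, "gripper": 0}, {"slide": [-85, 30, -58], "roll": 0, "gripper": 0}, {"slide": [-120, 42, -58], "roll": 0, "gripper": 0}, {"slide": [-155, 54, -58], "roll": 0, "gripper": 0}, {"slide": [-180, 63, -58], "roll": 0, "gripper": 0}, {"slide": [-191, 67, -58], "roll": 0, "gripper": 0}]'

```text
clock: 7.47
position: [0.6392, -0.2157, 0.1762]
ee_rot: [1.829, 2.552, -0.003]
force: [0.0, -0.0, -4.1]
width: 0.478
```

Run:
```python
from h import *
snap('wrist','t')
S=snap('scene','s7');D=snap('side','d7')
togo([.637,-.211,.0465])
a=cv2.resize(S['frame'][150:290,140:280],(400,400),interpolation=2);b=cv2.resize(D['frame'][170:310,190:330],(400,400),interpolation=2)
cv2.imwrite('pics/c8.png',np.hstack([a,b]))
```

```text
clock 7.6167 pos [ 0.6377 -0.2123  0.1759] F [-0.93  0.57 -4.28] w 0.474
toolx [-0.323  0.947 -0.   ] tooly [ 0.947  0.323 -0.001] z [-9.e-04 -4.e-04 -1.e+00] q [-0.12  0.6   0.59  1.54 -0.36  1.11  0.87]
slide mm [ 1.500e+00 -1.000e-01  1.294e+02]
```

View pics/c8.png

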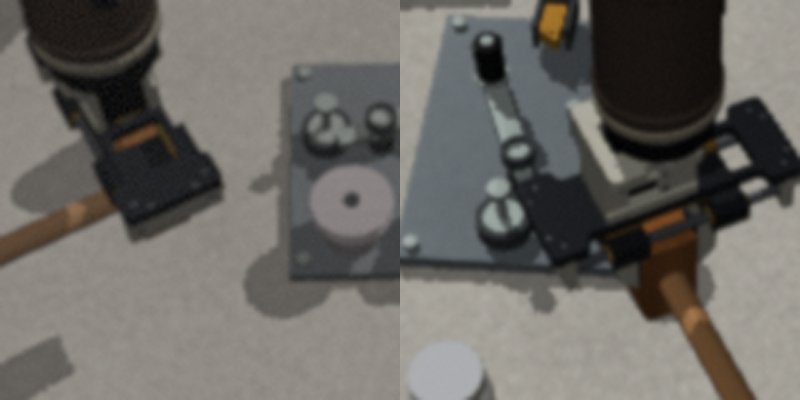

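Run:
```python
from h import *
S=load('s7');D=load('d7')
for n in ('s7','s5','scene0'): cv2.imwrite(f'pics/z{n}.png',cv2.resize(load(n)['frame'][165:215,230:290],None,fx=6,fy=6,interpolation=2))
cv2.imwrite('pics/c9.png',np.hstack([cv2.imread(f'pics/z{n}.png') for n in('s7','scene0')]))
dd=[cv2.resize(load(n)['frame'][215:265,200:260],None,fx=6,fy=6,interpolation=2) for n in('d7','side0')]
cv2.imwrite('pics/c10.png',np.hstack(dd))
for z in (.095,.077):
  for im,o,nm in((S,(230,165),'s'),(D,(200,215),'d')):
    p=proj(im,[.511,-.0485,z]); print(z,nm,p,(p-o)*6)
```

```text
0.095 s [253.0795586  180.74102503] [138.47735163  94.44615016]
0.095 d [222.99498934 230.22495091] [137.96993602  91.34970546]
0.077 s [253.29986719 184.81535451] [139.79920314 118.89212708]
0.077 d [223.72533273 234.74029255] [142.35199637 118.4417553 ]
```

View pics/c9.png

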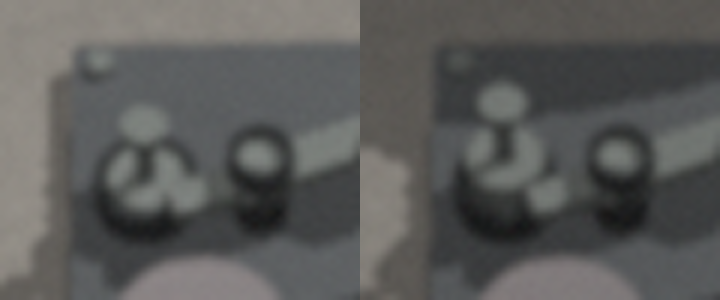

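View pics/c10.png

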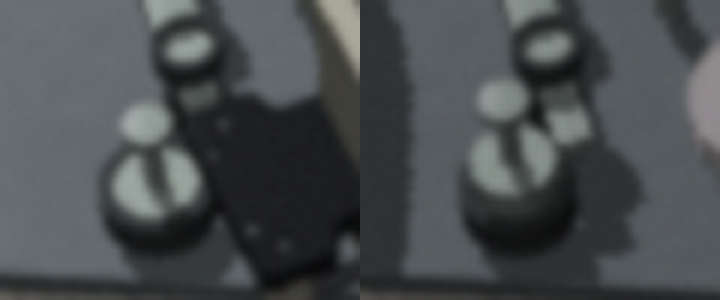

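Run:
```python
from h import *
def m(a,b,c,w=8,pad=12):
    A=cv2.cvtColor(cv2.resize(load(a)['frame'],None,fx=8,fy=8,interpolation=2),6);B=cv2.cvtColor(cv2.resize(load(b)['frame'],None,fx=8,fy=8,interpolation=2),6)
    x,y=int(c[0]*8),int(c[1]*8);hw,hh=5*8,int(3.6*8)
    T=A[y-hh:y+hh,x-hw:x+hw];r=cv2.matchTemplate(B[y-hh-24:y+hh+80,x-hw-24:x+hw+24],T,cv2.TM_CCOEFF_NORMED)
    _,v,_,l=cv2.minMaxLoc(r);print(a,b,v,(np.array(l)-24)/8)
m('scene0','s7',(253.7,182)); m('side0','d7',(223.6,231.5))
m('s5','s7',(253.7,182))
```

```text
scene0 s7 0.9295333623886108 [0.125 3.125]
side0 d7 0.992640495300293 [0.625 4.   ]
s5 s7 0.9293519854545593 [-0.125  3.375]
```

Run:
```python
from h import *
W=snap('wrist','w8'); togo(None); print(proj(W,[.511,-.0485,.077]))
```

```text
clock 7.6667 pos [ 0.6373 -0.2111  0.1759] F [-0.19  0.98 -3.93] w 0.48
toolx [-0.324  0.946  0.001] tooly [ 0.946  0.324 -0.001] z [-1.2e-03  6.0e-04 -1.0e+00] q [-0.12  0.6   0.59  1.54 -0.36  1.11  0.87]
[186.50890182 -52.280171  ]
```

View pics/w8.png

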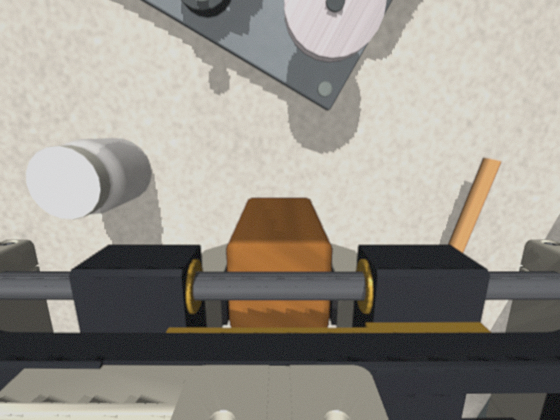

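jog_arm --increments '[{"slide": [25, -10, -10], "roll": 0, "gripper": 0}, {"slide": [50, -20, -20], "roll": 0, "gripper": 0}, {"slide": [75, -35, -30], "roll": 0, "gripper": 0}, {"slide": [95, -50, -30], "roll": 0, "gripper": 0}, {"slide": [100, -60, -30], "roll": 0, "gripper": 0}, {"slide": [100, -60, -30], "roll": 0, "gripper": 0}, {"slide": [100, -60, -30], "roll": 0, "gripper": 0}, {"slide": [100, -60, -30], "roll": 0, "gripper": 0}, {"slide": [100, -60, -30], "roll": 0, "gripper": 0}, {"slide": [100, -60, -30], "roll": 0, "gripper": 0}]'

```text
clock: 8.5
position: [0.549, -0.1365, 0.2066]
ee_rot: [1.827, 2.556, -0.0]
force: [-0.4, -0.1, -3.4]
width: 0.477
```

Run:
```python
from h import *
W=snap('wrist','w9'); togo([.637,-.211,.0465]); 
for z in(.077,.095):print(proj(W,[.511,-.0485,z]))
cv2.imwrite('pics/c11.png',cv2.resize(W['frame'][0:200,150:400],(750,600),interpolation=2))
```

```text
clock 8.55 pos [ 0.5489 -0.1366  0.2065] F [-0.58  0.83 -3.58] w 0.478
toolx [-0.324  0.946 -0.   ] tooly [ 0.946  0.324 -0.   ] z [-2.e-04 -4.e-04 -1.e+00] q [-0.31  0.39  0.63  1.78 -0.26  1.05  0.75]
slide mm [-98.9  59.3 160. ]
[271.85114546 100.73648555]
[271.36332553  98.65906509]
```

View pics/c11.png

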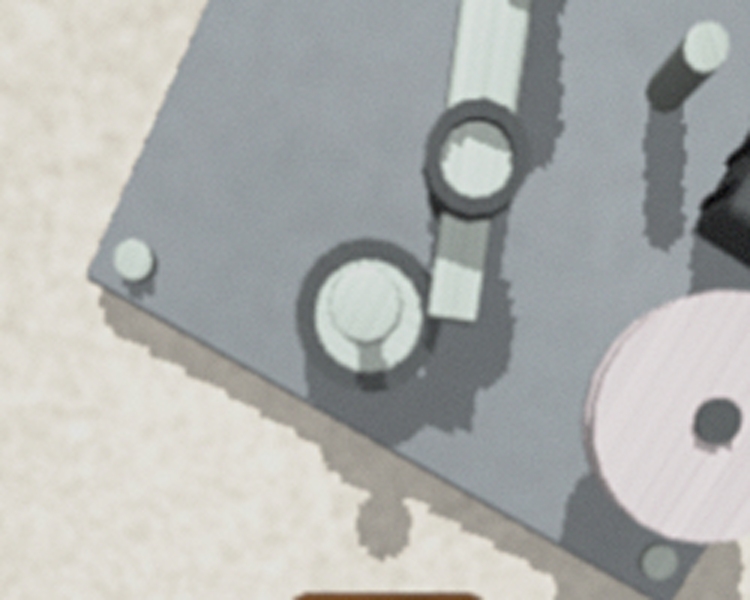

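Run:
```python
from h import *
for f,(u,v),(pu,pv) in(('w3',(273,108),(250,70)),('w9',(271,100),(220,70))):
    W=load(f); g=lambda u,v:np.median([px(W,u+i,v+j)[2] for i in range(-2,3) for j in range(-2,3)])
    print(f,g(u,v),g(pu,pv))
W=load('w9')
print('hub/tail',[g(*p) for p in[(309,53),(302,96)]]); W=load('w3'); print([g(*p) for p in[(308,68),(302,106)]])
```

```text
w3 0.09270169808295264 0.0165038088137045
w9 0.07707837643531201 0.01625403367416256
hub/tail [np.float64(0.06119691575214836), np.float64(0.05198346968825246)]
[np.float64(0.06116375261215684), np.float64(0.05220001540082703)]
```

Run:
```python
from h import *
for f,(u,v) in(('w3',(273,108)),('w9',(271,100)),('w2',(275,125))):
    W=load(f); print(f); print(np.round([[px(W,u+i,v+j)[2]*1000 for i in range(-10,11,2)] for j in range(-10,11,2)],1))
```

```text
w3
[[36.7 51.4 51.2 51.6 51.9 52.8 52.3 51.  50.6 51.5 51.2]
 [52.3 52.2 52.1 92.  92.8 93.2 92.5 92.5 51.7 52.2 51.4]
 [52.  51.6 93.6 93.2 92.6 93.8 93.4 92.5 93.  91.9 52.2]
 [93.1 94.3 93.1 91.8 93.1 92.4 92.  93.7 92.7 91.8 92.9]
 [92.1 92.5 93.  91.7 91.3 92.3 93.  92.4 93.7 93.5 91.7]
 [93.3 91.3 92.3 92.2 92.4 92.4 93.3 92.9 91.6 93.8 92.1]
 [93.  92.  91.9 92.5 91.  93.1 93.4 92.2 93.  91.7 91.9]
 [93.5 92.3 92.1 93.2 92.8 92.7 92.1 92.6 93.  92.3 93.6]
 [93.4 92.5 93.9 92.6 92.9 93.5 92.  91.1 92.5 93.2 92.3]
 [91.1 93.  92.6 92.3 92.1 93.6 91.8 92.9 92.8 92.6 92.4]
 [52.5 92.8 93.2 92.9 93.8 92.8 92.1 93.4 93.1 92.7 51.9]]
w9
[[ 34.4  35.5  37.2  76.2  76.6  77.6  76.4  76.3  34.6  35.4  34.9]
 [ 36.7  36.3  78.1  76.8  76.7  78.   77.4  76.3  77.5  36.9  36.4]
 [ 36.   76.2  77.8  76.9  77.3  76.8  77.3  77.4  75.9  76.6  36.4]
 [ 77.2  76.4  77.   78.9  76.8  76.7  77.4  76.9  76.4  76.2  77.6]
 [ 78.2  76.4  76.7  77.3  77.8  76.7  76.8  76.2  78.2  77.3  76.6]
 [ 77.1  77.7  77.4  76.6  77.8  76.5  77.3  77.1  77.3  77.3 364.5]
 [ 78.4  76.9  77.8  75.5  77.4  77.7  76
[... 246 characters left out ...]
.4  76.2  78.1  77.6  76.5  77.1  75.7  76.8  76.2  36.9]]
w2
[[92.9 93.2 92.9 91.5 92.7 91.3 92.8 91.9 92.5 50.9 52.2]
 [92.7 92.3 91.2 93.  92.9 92.9 92.8 93.1 91.7 91.9 51.3]
 [92.9 92.  91.9 92.6 92.6 93.6 91.4 93.3 92.9 92.  51.4]
 [91.8 91.3 93.5 92.8 92.3 93.  93.4 92.5 91.4 92.  51.9]
 [91.8 91.8 92.7 92.4 90.4 92.4 92.7 92.1 92.5 92.  51.2]
 [92.3 93.  92.  91.9 93.4 94.3 93.3 91.8 92.  93.6 51. ]
 [92.  93.  94.  93.1 92.7 93.  92.  93.4 91.6 91.9 51. ]
 [91.9 92.3 93.4 90.6 92.8 93.5 92.2 91.9 92.3 51.4 52.6]
 [52.  92.5 92.9 92.8 90.8 92.5 91.8 92.1 54.  52.4 50.2]
 [51.6 50.8 91.1 92.7 93.6 91.9 90.2 53.1 50.9 52.1 51.2]
 [52.4 51.2 52.6 50.7 51.7 51.4 51.5 51.7 51.5 51.3 52.2]]
```

jog_arm --increments '[{"slide": [-25, 15, 10], "roll": 0, "gripper": 0}, {"slide": [-55, 33, 30], "roll": 0, "gripper": 0}, {"slide": [-85, 51, 55], "roll": 0, "gripper": 0}, {"slide": [-100, 60, 80], "roll": 0, "gripper": 0}, {"slide": [-100, 60, 105], "roll": 0, "gripper": 0}, {"slide": [-100, 60, 125], "roll": 0, "gripper": 0}, {"slide": [-100, 60, 140], "roll": 0, "gripper": 0}, {"slide": [-100, 60, 150], "roll": 0, "gripper": 0}, {"slide": [-100, 60, 157], "roll": 0, "gripper": 0}, {"slide": [-100, 60, 160], "roll": 0, "gripper": 0}]'

```text
clock: 9.38
position: [0.6375, -0.2115, 0.0458]
ee_rot: [-1.826, -2.555, 0.001]
force: [-0.1, 0.0, -3.5]
width: 0.478
```

Run:
```python
from h import *
togo([.637,-.211,.0460])
```

```text
clock 9.3833 pos [ 0.6375 -0.2115  0.0458] F [-0.07  0.02 -3.48] w 0.478
toolx [-0.324  0.946  0.   ] tooly [ 0.946  0.324 -0.001] z [-1.e-03  1.e-04 -1.e+00] q [-0.08  0.74  0.52  1.65 -0.45  0.87  0.95]
slide mm [ 0.6 -0.3 -0.2]
```

jog_arm --increments '[{"slide": [0, 0, 1], "roll": 0, "gripper": 0}, {"slide": [0, 0, 1], "roll": 0, "gripper": 0}, {"slide": [0, 0, 1.5], "roll": 0, "gripper": 0}, {"slide": [0, 0, 1.5], "roll": 0, "gripper": 0}, {"slide": [0, 0, 2], "roll": 0, "gripper": 0}, {"slide": [0, 0, 2], "roll": 0, "gripper": 0}, {"slide": [0, 0, 2], "roll": 0, "gripper": 0}, {"slide": [0, 0, 2], "roll": 0, "gripper": 0}, {"slide": [0, 0, 2], "roll": 0, "gripper": 0}, {"slide": [0, 0, 2], "roll": 0, "gripper": 0}]'

```text
clock: 10.22
position: [0.6381, -0.2115, 0.0456]
ee_rot: [1.826, 2.555, 0.001]
force: [-2.0, 0.6, 5.8]
width: 0.475
```

Contact with the bench. Open fully, wait, then rise.

jog_arm --increments '[{"slide": [0, 0, 0], "roll": 0, "gripper": 0.6}, {"slide": [0, 0, 0], "roll": 0, "gripper": 0.8}, {"slide": [0, 0, 0], "roll": 0, "gripper": 1}, {"slide": [0, 0, 0], "roll": 0, "gripper": 1}, {"slide": [0, 0, 0], "roll": 0, "gripper": 1}, {"slide": [0, 0, 0], "roll": 0, "gripper": 1}, {"slide": [0, 0, -20], "roll": 0, "gripper": 1}, {"slide": [0, 0, -50], "roll": 0, "gripper": 1}, {"slide": [0, 0, -85], "roll": 0, "gripper": 1}, {"slide": [0, 0, -120], "roll": 0, "gripper": 1}]'

```text
clock: 11.05
position: [0.637, -0.2114, 0.1656]
ee_rot: [-1.826, -2.555, 0.001]
force: [0.5, 0.5, -0.4]
width: 0.996
```

Run:
```python
from h import *
togo(None);W=snap('wrist','w10')
S=snap('scene','s10');D=snap('side','d10');togo(None)
a=cv2.resize(S['frame'][150:290,120:260],(400,400),interpolation=2);b=cv2.resize(D['frame'][170:370,190:390],(400,400),interpolation=2)
cv2.imwrite('pics/c12.png',np.hstack([a,b]))
```

```text
clock 11.05 pos [ 0.637  -0.2114  0.1656] F [ 0.53  0.46 -0.38] w 0.996
toolx [-0.324  0.946  0.001] tooly [ 0.946  0.324 -0.001] z [-1.5e-03  1.0e-04 -1.0e+00] q [-0.12  0.61  0.59  1.56 -0.37  1.09  0.88]
clock 11.2 pos [ 0.6394 -0.2125  0.168 ] F [ 0.02  0.2  -0.14] w 0.998
toolx [-0.324  0.946 -0.003] tooly [0.946 0.324 0.005] z [ 0.0058 -0.0016 -1.    ] q [-0.12  0.61  0.59  1.55 -0.37  1.09  0.89]
```

View pics/c12.png

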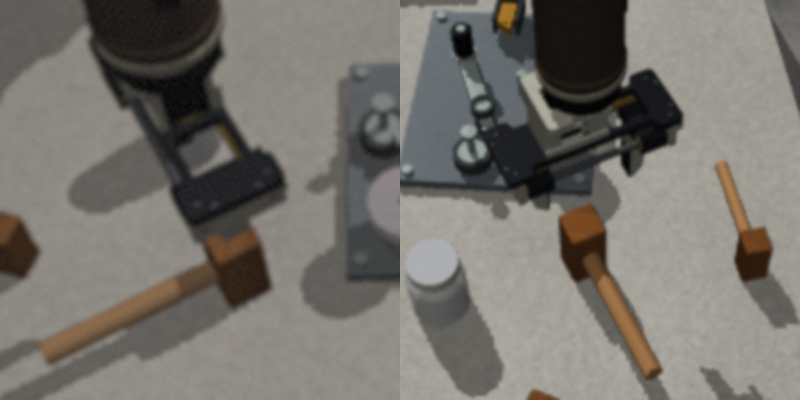

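jog_arm --increments '[{"slide": [0, 0, -30], "roll": 0, "gripper": 1}, {"slide": [30, 0, -60], "roll": 0, "gripper": 1}, {"slide": [65, 0, -65], "roll": 0, "gripper": 1}, {"slide": [100, 0, -65], "roll": 0, "gripper": 1}, {"slide": [135, -3, -65], "roll": 0, "gripper": 1}, {"slide": [165, -5, -65], "roll": 0, "gripper": 1}, {"slide": [185, -5, -65], "roll": 0, "gripper": 1}, {"slide": [190, -5, -65], "roll": 0, "gripper": 1}, {"slide": [190, -5, -65], "roll": 0, "gripper": 1}, {"slide": [190, -5, -65], "roll": 0, "gripper": 1}]'

```text
clock: 12.03
position: [0.5713, -0.034, 0.2293]
ee_rot: [1.827, 2.556, -0.001]
force: [-0.3, -0.0, -0.0]
width: 1.004
```

Run:
```python
from h import *
togo(None);W=snap('wrist','w11');
cv2.imwrite('pics/c13.png',cv2.resize(W['frame'][0:260,120:467],None,fx=2.3,fy=2.3,interpolation=2))
```

```text
clock 12.0333 pos [ 0.5713 -0.034   0.2293] F [-0.32 -0.01 -0.01] w 1.004
toolx [-0.324  0.946 -0.001] tooly [ 0.946  0.324 -0.001] z [-4.e-04 -7.e-04 -1.e+00] q [-0.49  0.38  0.63  1.74 -0.25  1.1   0.55]
```

View pics/c13.png

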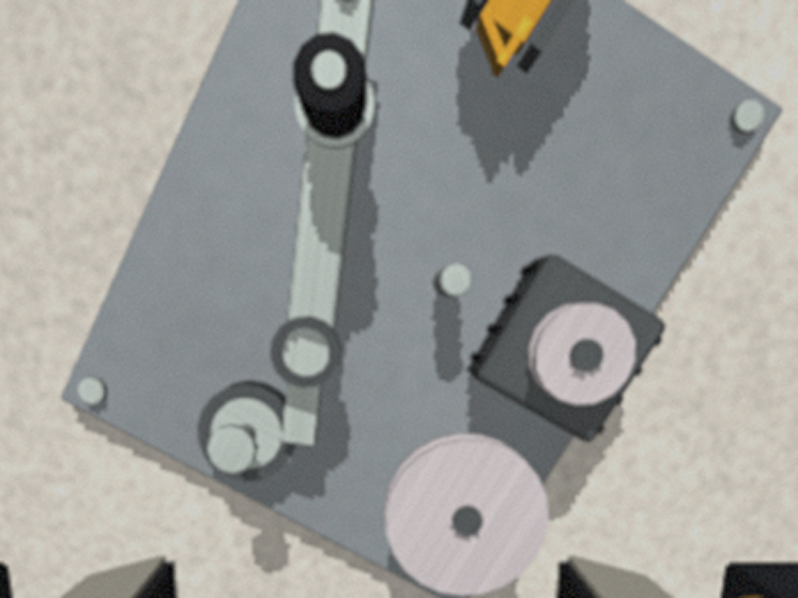

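Run:
```python
from h import *
np.set_printoptions(precision=4,suppress=True)
W=load('w11')
A={'roller':(330,68),'hub':(306,352),'post':(455,280),'motA':(550,262),'motB':(487,362),'motC':(585,430),'motE':(652,325),'mottop':(530,300),'pul':(570,325),'pawl':(503,55),'bar':(320,280),'pin':(233,448),'bigpul':(460,470),'rolredge':(330,40)}
for n,(u,v) in A.items(): print(n,px(W,120+u/2.3,v/2.3))
print('roller',px(W,120+329/2.3,68/2.3,.101))
piv=np.array([.529,.001]); r=px(W,120+329/2.3,68/2.3,.101)[:2]; d=r-piv
print(np.hypot(*d)); th0=np.arctan2(d[1],d[0])
for a in (.0,.35,.52,.7,.75,.8): print(a,piv+.105*np.array([np.cos(th0-a),np.sin(th0-a)]), 'tangent',np.sin(th0-a),-np.cos(th0-a))
togo([r[0],r[1],.06],[np.sin(th0),-np.cos(th0)])
```

```text
roller [0.5089 0.1047 0.1024]
hub [0.5292 0.0013 0.0606]
post [0.5828 0.0532 0.0573]
motA [0.6206 0.0745 0.0558]
motB [0.6103 0.0239 0.0546]
motC [0.6661 0.0092 0.0557]
motE [0.6755 0.0642 0.0563]
mottop [0.6186 0.0563 0.0548]
pul [0.6348 0.0508 0.0746]
pawl [0.5699 0.1456 0.0541]
bar [0.5249 0.0335 0.0529]
pin [ 0.512  -0.0481  0.0777]
bigpul [ 0.6126 -0.025   0.0752]
rolredge [0.5055 0.1144 0.0985]
roller [0.5084 0.105  0.101 ]
0.10597441804667238
0.0 [0.5086 0.104 ] tangent 0.9809029318575172 0.19449791328784713
0.35 [0.5451 0.1048] tangent 0.9881263561600069 -0.1536434322122073
0.52 [0.5625 0.1005] tangent 0.947888527632777 -0.31860216443421446
0.7 [0.5797 0.0929] tangent 0.8755349397865249 -0.4831548087445744
0.75 [0.5843 0.0903] tangent 0.8502930731264955 -0.5263095000027077
0.8 [0.5887 0.0874] tangent 0.822925916607722 -0.5681486916075232
clock 12.0833 pos [ 0.5715 -0.0348  0.2294] F [-0.39 -0.41  0.56] w 1.004
toolx [-0.323  0.947 -0.001] tooly [ 0.947  0.323 -0.   ] z [-0.0001 -0.001  -1.    ] q [-0.49  0.38  0.63  1.74 -0.25  1.1   0.55]
slide mm [152.8 -14.6 169.3]
roll 0.133
roll -3.009
```

jog_arm --increments '[{"slide": [30, -3, 10], "roll": 0.03, "gripper": 1}, {"slide": [65, -6, 30], "roll": 0.06, "gripper": 1}, {"slide": [100, -10, 50], "roll": 0.1, "gripper": 1}, {"slide": [132, -13, 70], "roll": 0.13, "gripper": 1}, {"slide": [153, -15, 85], "roll": 0.13, "gripper": 1}, {"slide": [153, -15, 105], "roll": 0.13, "gripper": 1}, {"slide": [153, -15, 130], "roll": 0.13, "gripper": 1}, {"slide": [153, -15, 150], "roll": 0.13, "gripper": 1}, {"slide": [153, -15, 164], "roll": 0.13, "gripper": 1}, {"slide": [153, -15, 164], "roll": 0.13, "gripper": 1}]'

```text
clock: 12.92
position: [0.5066, 0.1044, 0.0631]
ee_rot: [-1.991, -2.429, 0.007]
force: [-0.7, 0.4, -0.2]
width: 0.999
```

Run:
```python
from h import *
W=snap('wrist','w12');S=snap('scene','s12');D=snap('side','d12');togo([.5085,.1045,.065],[.981,.194])
a=cv2.resize(S['frame'][130:270,220:360],(400,400),interpolation=2);b=cv2.resize(D['frame'][140:280,170:310],(400,400),interpolation=2)
cv2.imwrite('pics/c14.png',np.hstack([a,b]))
```

```text
clock 13.0667 pos [0.5085 0.1054 0.0663] F [ 0.24 -0.06 -0.83] w 1.0
toolx [-0.197  0.98  -0.001] tooly [0.98  0.197 0.001] z [ 8.e-04 -4.e-04 -1.e+00] q [-0.69  0.5   0.53  2.04 -0.39  0.7   0.28]
slide mm [-0.9 -0.2  1.3]
roll 0.003
roll -3.139
```

View pics/c14.png

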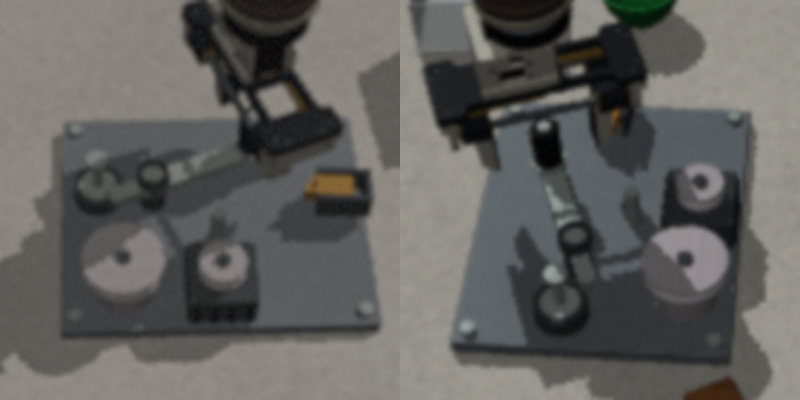

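View pics/w12.png

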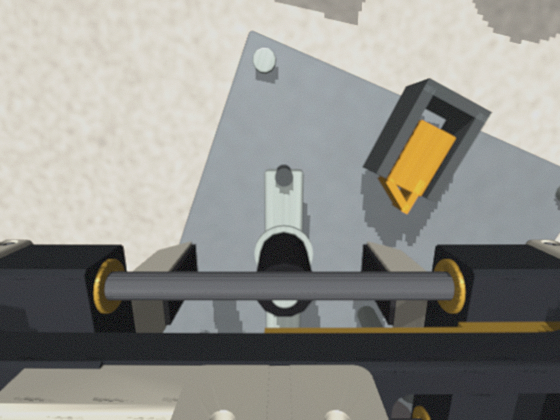

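Roller is centred between the fingers. Close.

jog_arm --increments '[{"slide": [0, 0, 1], "roll": 0, "gripper": 0}, {"slide": [0, 0, 1], "roll": 0, "gripper": 0}, {"slide": [0, 0, 1], "roll": 0, "gripper": 0}, {"slide": [0, 0, 1], "roll": 0, "gripper": 0}, {"slide": [0, 0, 1], "roll": 0, "gripper": 0}, {"slide": [0, 0, 1], "roll": 0, "gripper": 0}, {"slide": [0, 0, 1], "roll": 0, "gripper": 0}, {"slide": [0, 0, 1], "roll": 0, "gripper": 0}, {"slide": [0, 0, 1], "roll": 0, "gripper": 0}, {"slide": [0, 0, 1], "roll": 0, "gripper": 0}]' --newtons 40

```text
clock: 13.9
position: [0.5076, 0.1066, 0.0647]
ee_rot: [1.989, 2.432, 0.0]
force: [4.2, 1.9, -1.5]
width: 0.323
```

Run:
```python
from h import *
togo(None)
s=arm.observe();R=Ro.from_rotvec(s['ee_rot']).as_matrix()
p0=s['position'][:2];piv=np.array([.529,.001]);d=p0-piv;r=np.hypot(*d);print('r',r);th=np.arctan2(d[1],d[0])
for a in np.arange(.05,.801,.05):
    q=piv+r*np.array([np.cos(th-a),np.sin(th-a)]); print(round(a,2),np.round(R.T@np.array([*(q-p0),0])*1000,1))
```

```text
clock 13.9 pos [0.5076 0.1066 0.0647] F [ 4.19  1.91 -1.48] w 0.323
toolx [-0.199  0.98   0.   ] tooly [0.98  0.199 0.   ] z [ 1.e-04  0.e+00 -1.e+00] q [-0.69  0.51  0.52  2.04 -0.39  0.69  0.28]
r 0.10774678453550289
0.05 [-0.1  5.4  0. ]
0.1 [-0.5 10.8  0. ]
0.15 [-1.2 16.1  0. ]
0.2 [-2.1 21.4  0. ]
0.25 [-3.4 26.7  0. ]
0.3 [-4.8 31.8  0. ]
0.35 [-6.5 36.9  0. ]
0.4 [-8.5 42.   0. ]
0.45 [-10.7  46.9   0. ]
0.5 [-13.2  51.7   0. ]
0.55 [-15.9  56.3   0. ]
0.6 [-18.8  60.8   0. ]
0.65 [-22.   65.2   0. ]
0.7 [-25.3  69.4   0. ]
0.75 [-28.9  73.4   0. ]
0.8 [-32.7  77.3   0. ]
```

jog_arm --increments '[{"slide": [0, 5.4, 0], "roll": 0.05, "gripper": 0}, {"slide": [-0.5, 10.8, 0], "roll": 0.1, "gripper": 0}, {"slide": [-1.2, 16.1, 0], "roll": 0.15, "gripper": 0}, {"slide": [-2.1, 21.4, 0], "roll": 0.2, "gripper": 0}, {"slide": [-3.4, 26.7, 0], "roll": 0.25, "gripper": 0}, {"slide": [-4.8, 31.8, 0], "roll": 0.3, "gripper": 0}, {"slide": [-6.5, 36.9, 0], "roll": 0.35, "gripper": 0}, {"slide": [-8.5, 42, 0], "roll": 0.4, "gripper": 0}, {"slide": [-10.7, 46.9, 0], "roll": 0.45, "gripper": 0}, {"slide": [-13.2, 51.7, 0], "roll": 0.5, "gripper": 0}]'

```text
clock: 14.73
position: [0.5577, 0.105, 0.0646]
ee_rot: [-2.525, -1.86, 0.007]
force: [-7.5, 0.4, 15.3]
width: 0.3
```

Run:
```python
from h import *
W=snap('wrist','w13');togo(None)
s=arm.observe();d=s['position'][:2]-np.array([.529,.001]);print(np.hypot(*d),np.arctan2(.1056,-.0214)-np.arctan2(d[1],d[0]))
```

```text
clock 14.7833 pos [0.5596 0.1043 0.0647] F [-7.46  3.5   6.97] w 0.296
toolx [ 0.301  0.954 -0.   ] tooly [ 0.954 -0.301 -0.004] z [-0.0038  0.001  -1.    ] q [-0.73  0.61  0.66  1.92 -0.51  0.79 -0.09]
0.10774488375571786 0.48768258732281033
```

View pics/w13.png

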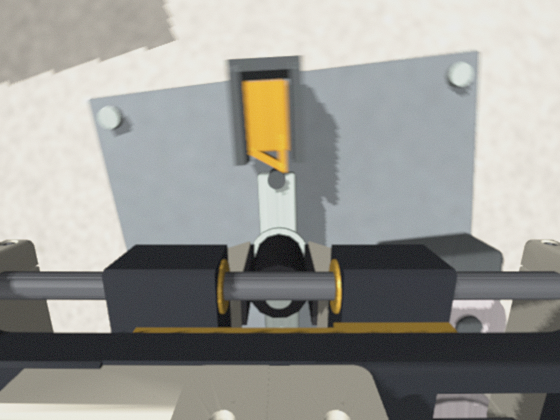

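jog_arm --increments '[{"slide": [0, 4.3, 0], "roll": 0.04, "gripper": 0}, {"slide": [-0.3, 8.6, 0], "roll": 0.08, "gripper": 0}, {"slide": [-0.8, 12.9, 0], "roll": 0.12, "gripper": 0}, {"slide": [-1.4, 17.1, 0], "roll": 0.16, "gripper": 0}, {"slide": [-2.1, 21.4, 0], "roll": 0.2, "gripper": 0}, {"slide": [-3, 25, 0], "roll": 0.23, "gripper": 0}, {"slide": [-3.7, 27.7, 0], "roll": 0.26, "gripper": 0}, {"slide": [-3.9, 28.3, 0], "roll": 0.26, "gripper": 0}, {"slide": [-3.9, 28.3, 0], "roll": 0.26, "gripper": 0}, {"slide": [-3.9, 28.3, 0], "roll": 0.26, "gripper": 0}]'

```text
clock: 15.62
position: [0.5845, 0.0935, 0.0647]
ee_rot: [-2.744, -1.52, 0.004]
force: [-9.6, 4.9, 11.4]
width: 0.298
```

Run:
```python
from h import *
W=snap('wrist','w14');S=snap('scene','s14');D=snap('side','d14');togo(None)
s=arm.observe();d=s['position'][:2]-np.array([.529,.001]);print(np.hypot(*d),np.arctan2(.1056,-.0214)-np.arctan2(d[1],d[0]))
a=cv2.resize(S['frame'][130:270,220:360],(400,400),interpolation=2);b=cv2.resize(D['frame'][140:280,170:310],(400,400),interpolation=2)
cv2.imwrite('pics/c15.png',np.hstack([a,b]))
```

```text
clock 15.7667 pos [0.5844 0.0935 0.0647] F [-10.09   4.75  11.09] w 0.298
toolx [ 0.53   0.848 -0.   ] tooly [ 0.848 -0.53  -0.005] z [-0.0045  0.0026 -1.    ] q [-0.73  0.66  0.72  1.86 -0.57  0.85 -0.27]
0.1078215334238587 0.7398300588004021
```

View pics/w14.png

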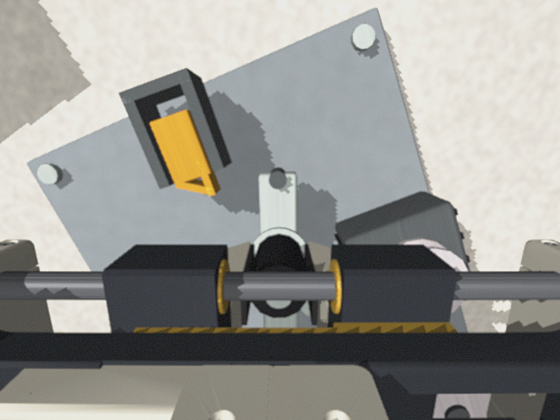

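View pics/c15.png

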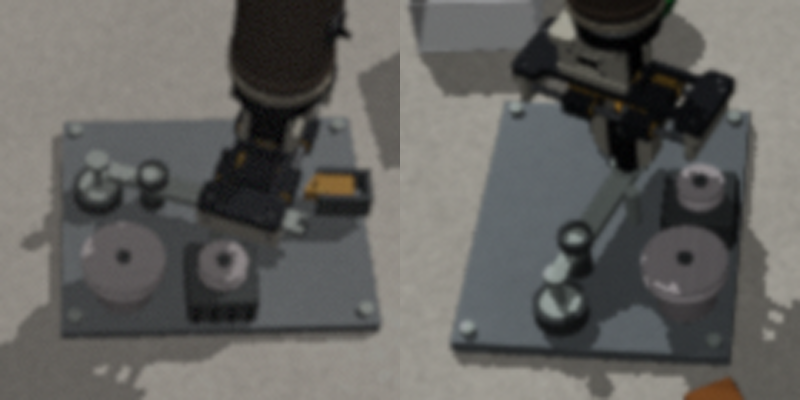

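jog_arm --increments '[{"slide": [0, 0.5, 0], "roll": 0.01, "gripper": 0}, {"slide": [0, 1, 0], "roll": 0.01, "gripper": 0}, {"slide": [0, 1.5, 0], "roll": 0.02, "gripper": 0}, {"slide": [-0.1, 2, 0], "roll": 0.02, "gripper": 0}, {"slide": [-0.1, 2, 0], "roll": 0.02, "gripper": 0}, {"slide": [-0.1, 2, 0], "roll": 0.02, "gripper": 0}, {"slide": [-0.1, 2, 0], "roll": 0.02, "gripper": 0}, {"slide": [-0.1, 2, 0], "roll": 0.02, "gripper": 0}, {"slide": [-0.1, 2, 0], "roll": 0.02, "gripper": 0}, {"slide": [-0.1, 2, 0], "roll": 0.02, "gripper": 0}]'

```text
clock: 16.6
position: [0.5857, 0.0927, 0.0646]
ee_rot: [-2.758, -1.493, 0.005]
force: [-11.1, 4.6, 12.5]
width: 0.3
```

Run:
```python
from h import *
W=snap('wrist','w15');S=snap('scene','s15');togo(None)
s=arm.observe();d=s['position'][:2]-np.array([.529,.001]);print(np.hypot(*d),np.arctan2(.1056,-.0214)-np.arctan2(d[1],d[0]))
```

```text
clock 16.7 pos [0.5857 0.0927 0.0646] F [-12.12   4.65  12.29] w 0.296
toolx [ 0.547  0.837 -0.   ] tooly [ 0.837 -0.547 -0.006] z [-0.0052  0.003  -1.    ] q [-0.73  0.66  0.73  1.86 -0.58  0.85 -0.28]
0.10777389725270496 0.7539750627197936
```

View pics/s15.png

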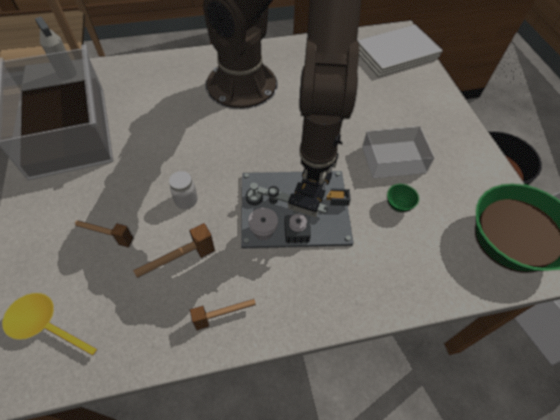

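```bash
python3 -c "
from h import *
togo(None); print(arm.sign_off())"
```

```text
clock 16.7 pos [0.5857 0.0927 0.0646] F [-12.12   4.65  12.29] w 0.296
toolx [ 0.547  0.837 -0.   ] tooly [ 0.837 -0.547 -0.006] z [-0.0052  0.003  -1.    ] q [-0.73  0.66  0.73  1.86 -0.58  0.85 -0.28]
the job is handed in; nothing more can be done
None
```

I handed the job in at 16.7 s with the tensioner arm still held in the gripper; the hand-in reports no verdict.

**What I did:** I gripped the largest mallet by its head and pressed the lock pin down with it until it stalled at about 50 N. I set the mallet back where it had stood, beside the drive, and let go. I then gripped the roller from above and swung the arm past the click.

**Last checks:**
- **Tensioner arm:** its angle, worked out from the gripper position, is about 0.75 rad. The roller is held between the fingers with about 13 N sideways load. I did not feel a clear hard stop: the last 2 mm of push moved the arm about 1.5 mm and raised the load only slightly.
- **Mallet:** it stands upright on the bench, released and clear of the drive.
- **Jar, tub and bowl:** they look unmoved in the last scene picture. I did not measure them again.
- **Lock pin:** the wrist depth puts its top at 77 mm, which is fully home.

**Disagreement:** before pressing, the wrist depth put the pin top at about 92.5 mm instead of the stated 95 mm. The fixed cameras' image shift suggests the pin moved only about 14–16 mm, not the full 18. I relied on the final height and the firm stall.

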